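# Sort the evening handful at the hall dock

## Robot

A 7-joint arm with a two-finger parallel gripper is mounted at the origin on the work surface. World frame = base frame: x ahead of the robot, y to its left, z up, the work surface at z = 0. Lengths are in m, angles in rad, forces in N, time in s.
With the tool pointing down it reaches from about 0.4 to 0.85 m from the base axis. Payload 4.5 kg.
Tool frame: the origin (TCP) lies at the very end of the fingers, on their centre line; the grasp point (between the pads) lies 19 mm behind it; z points along the fingers, y is the line along which they close (so a half turn about z gives the same grasp; the last joint's range is limited). The gripper opens to 85 mm and grips with 20 to 120 N. Pads are 22 mm wide; open, the fingers measure 114 mm over their backs; the gripper's body (76 mm by 85 mm) begins 54 mm behind the grasp point. The pads swing forward as they close: fully open they stand 13 mm farther back than shut.
Start: joints at [1.284, 0.689, -0.195, 1.565, 0.157, 0.902, -0.215], TCP at [0.197, -0.593, 0.231] pointing down, gripper open.
Joint ranges: [-3.01, 3.01], [-0.46, 2.08], [-1.47, 1.51], [0.13, 2.56], [-1, 4.14], [0.04, 2.09], [-2.66, 2.66]. Speed limits (rad/s): [2.57, 2.57, 3.14, 3.14, 3.14, 3.14, 3.14].

## Interface

Orientations are given as [roll, pitch, yaw] about the fixed x, y, z axes, in that order (R = Rz(yaw) Ry(pitch) Rx(roll)).
In Python, from rig import observe, grab_frame, job gives the robot as it stands.
- The arm moves only by the tool send_rows, never from a script. Its argument "moves" is a list of rows, each an object with "slide": the shift along the tool's x, y, z in m, a list of three; "twist": the turn, a rotation vector about the tool's x, y, z in rad, a list of three; "hand": the opening in per cent of the stroke, from 0 (shut) to 100 (fully open). In form: [{"slide": [x, y, z], "twist": [ax, ay, az], "hand": hand}, ...]. A call has exactly 10 rows; each row is the pose to reach, as a shift and turn from the pose commanded when the call began, along the tool's axes at that moment; what a row does not reach only later rows make up. A row lasts 1/10 s, in which the tool goes at most 50 mm and 8.59 degrees, less where a joint would pass 70% of its speed; a pose out of reach is approached as far as the arm can. A call with a gripper value outside its range is refused whole. The fingers move at their own pace and stop on an object; the grip force is fixed at half the most. Time passes only in rows, so rows that repeat a pose let the fingers close, or fill a call up. It gives the time, the measured TCP pose, the force, the opening and the grip force at its end, in the units of the state.
- observe(): the state, without advancing time (a new reading comes with each control period).
- grab_frame(name): name is "side" or "top" or "wrist"; returns a dict with "pixels" (400x640x3 uint8, blue, green, red), "z_map" (400x640 float32, m along the optical axis (not along the pixel's ray), 0 where there is no reading), "mtx" (3x3 intrinsics, pixels), "world_to_cam" (4x4, takes a point from world to camera coordinates); the wrist camera has in their place "tool_from_camera" (4x4, takes a point from camera to tool coordinates, whose origin is the TCP and whose axes are the flange's). Camera axes: x right, y up, looking along -z (the intrinsics and any distortion apply to the point x, -y, -z); pixel columns grow to the right and rows downward; lengths in m; the calibration is good to about 2 mm. A picture is of the moment at which its call begins: read the wrist's pose just before it.
- job.job_done(): hands the job in; it is judged then, once.
The state is a dict: "t": time; "joints": joint angles; "qd": joint speeds; "joint_torque": joint torques, N m; "tool_pos": TCP position; "ee_rot": TCP orientation; "force": force on the tool from outside, world axes, zero at the start; "wrist_torque": the same for the moment, N m; "grip_width": finger opening in m; "finger_force": force on a finger pad.
Only numpy, scipy, OpenCV 4.12 (cv2) and the standard library are available. Lean on these libraries where they do the work, as an engineer would, in place of code of your own. Each camera call takes 0.05 s, during which the arm holds its last target. There are 200 camera calls.

## Task

Sort the loose things on the hall dock to where they belong: the green key fob flat in the oak key tray, the brass token in the copper coin cup, the tealight upright in the recess of the smoked glass holder, and the orange cell from the low end of the sloped cell rack lying centred along the charger's groove. Let the blue cell roll down to the rack's stop and leave it there, and keep the cup and the holder standing upright.

Things in the scene. Friction and masses are not known exactly. Their poses are not given: they have to be found in the camera images.
- key_fob: green enamel key fob with a steel split ring, lying flat on the shelf; 74 mm long over all along its x, 28 mm wide (y), 10 mm thick. Origin: underside, middle of the overall length and width. The green solid part spans x -35 to +11 mm (its middle at x -12 mm), the ring x +13 to +39 mm. z up. Grip the green part across y.
- token: round brass locker token lying flat, 34 mm diameter, 6 mm thick; origin at the centre of its underside, z up.
- tealight: tealight candle in a round aluminium shell, 40 mm diameter, 18 mm high (the thin wick above is only for show), standing upright; origin at the centre of its underside, z up.
- orange_cell: orange cylindrical battery cell with a black band, 26 mm diameter, 50 mm long, lying at the low end of the cell rack against the stop. Origin at its centre (mid-length, on its axis); its y is along its length, it may be rolled about y. Its two end faces are free: grip it along its length (50 mm) by the end faces from above.
- blue_cell: blue cell of the same size (26 mm diameter, 50 mm long, origin at its centre, y along its length), lying behind the orange one on the rack, touching it; it rolls 26 mm down to the stop when the orange one is lifted out.
- key_tray: open oak tray with grey felt floor, fixed to the shelf, 130 mm (x) by 110 mm (y) by 22 mm high, walls and floor 6 mm thick; origin at the centre of its underside, z up.
- coin_cup: open round copper cup, standing loose (250 g), 100 mm outer diameter at the rim and 88 mm at the foot, 42 mm high, wall 3 mm, floor 5 mm; origin at the centre of its underside, z up.
- tealight_holder: heavy round smoked (brownish grey) glass holder, standing loose (300 g), 80 mm outer diameter, 24 mm high, with a round recess in its top 60 mm in diameter and 8 mm deep (recess floor 16 mm above its underside); origin at the centre of its underside, z up.
- charger_bay (a point): centre of a cell resting in the charger's grey V groove, 37 mm above the shelf; y along the groove, x across, z up. Charger: fixed black block 85 (x) by 90 mm (y). Groove 38 mm long, bottom 15 mm below the point, sides rise 12 mm at 30 degrees and centre a cell across x; ends open: beyond them the base is 10 mm high. A wall 34 mm high stands at x +32 to +42 mm.
- rack_stop (a point): centre of the lowest cell resting at the orange stop of the fixed white cell rack, 48 mm above the shelf; the track rises at 10 degrees along +x, y lies along the cells. Near the stop the track is 34 mm wide, so fingers pass outside it beside the cell's ends; guide walls as high as the cells' middles stand at y 27 to 31 mm either side from x +27 mm on. Foot 8 mm high.
Not all that is in view belongs to the job. What is meant by the token is not black, pink or turquoise, and is the smaller of those in its own colour.

How it is judged:
By the outcome, as a careful person would: the job done as asked, in the order asked, and still so for the second after the job is handed in, with the robot touching nothing.
It also fails if it takes over 107 s, if anything falls off the work surface, if the arm or the gripper's body presses on something with over 40 N, if the wrist force passes 120 N, or if a joint passes its speed limit or range.

## Working session

There is one attempt and no reset: what is moved stays moved. The work goes in short steps, Python scripts to look and compute and a tool call to move; the robot and the scene stay as the last step left them, time stands still between calls to the robot, and variables do not carry over. Pictures are saved under pics/ and viewed, at most 14 in all, crops included, and the job is handed in when it is done.

Besides the shell and the picture viewer there is one more tool, called after "Emit:" as name([rows], argument=value, ...), one row to a line, values as JSON. send_rows: Moves the arm, as the interface text tells. Its arguments: {"type":"object","properties":{"moves":{"type":"array"}},"required":["moves"]}

```bash
ls; mkdir -p pics
cat > h.py <<'E'
import numpy as np, cv2
from rig import observe, grab_frame, job
from scipy.spatial.transform import Rotation as R
def cloud(f, T=None):
    """world xyz for every pixel"""
    K=f["mtx"]; z=f["z_map"]; h,w=z.shape
    u,v=np.meshgrid(np.arange(w),np.arange(h))
    x=(u-K[0,2])/K[0,0]*z; y=(v-K[1,2])/K[1,1]*z
    P=np.stack([x,-y,-z,np.ones_like(z)],-1)
    M=np.linalg.inv(f["world_to_cam"]) if T is None else T
    W=(P@M.T)[...,:3]; W[z==0]=np.nan
    return W
def tool(s):
    T=np.eye(4); r=np.array(s["ee_rot"])
    T[:3,:3]=R.from_euler('xyz',r).as_matrix() if r.size==3 else (r.reshape(3,3) if r.size==9 else R.from_quat(r).as_matrix())
    T[:3,3]=s["tool_pos"]; return T
def wrist():
    s=observe(); f=grab_frame("wrist"); return f,cloud(f,tool(s)@f["tool_from_camera"])
E
python3 - <<'E'
from h import *
s=observe(); print(s)
for n in("top","side"):
    f=grab_frame(n); cv2.imwrite(f"pics/{n}0.png",f["pixels"]); np.save(f"{n}0.npy",cloud(f)); print(n,f.keys(),f["mtx"],f["world_to_cam"])
E
```

```text
pics
{'t': 0.0, 'joints': array([ 1.28381117,  0.68999142, -0.1945207 ,  1.56637233,  0.15730425,
        0.90253556, -0.21509683]), 'qd': array([-0.0002139 , -0.0012579 ,  0.00122122, -0.00060019,  0.00089743,
        0.00015798, -0.00086271]), 'joint_torque': array([-1.17125815e-04, -5.39604950e+01, -1.26629591e+00, -1.58540976e+01,
        9.21298983e-03,  9.61711019e-03,  1.00146153e-05]), 'tool_pos': array([ 0.19680735, -0.59249194,  0.23047207]), 'ee_rot': array([-3.13968473e+00,  1.43736129e-04,  3.20884173e-01]), 'force': array([ 0.7214805 , -0.52097587, -0.5351014 ]), 'wrist_torque': array([ 0.00530181, -0.01953833,  0.04641402]), 'finger_force': 0.0, 'grip_width': 0.08529456022986683}
top dict_keys(['pixels', 'z_map', 'mtx', 'world_to_cam']) [[403.27721844   0.         317.66184359]
 [  0.         403.27721844 196.14391846]
 [  0.           0.           1.        ]] [[-0.01701819 -0.99983268  0.00670844 -0.010753  ]
 [ 0.98293025 -0.01550046  0.18332448 -0.54976009]
 [-0.18318982  0.00971378  0.98302957 -1.00560338]
 [ 0.          0.          0.          1.        ]]
side dict_keys(['pixels', 'z_map', 'mtx', 'world_to_cam']) [[372.7589668    0.         322.19980497]
 [  0.         372.7589668  208.88610059]
 [  0.           0.           1.        ]] [[ 0.98399575 -0.17750636  0.01561579 -0.50623026]
 [ 0.10186     0.6322235   0.76806119 -0.10483397]
 [-0.14620842 -0.75417832  0.64018603 -0.8664453 ]
 [ 0.          0.          0.          1.        ]]
```

View pics/top0.png

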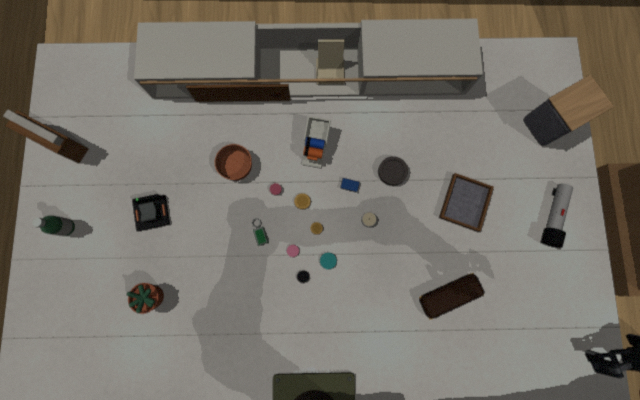

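View pics/side0.png

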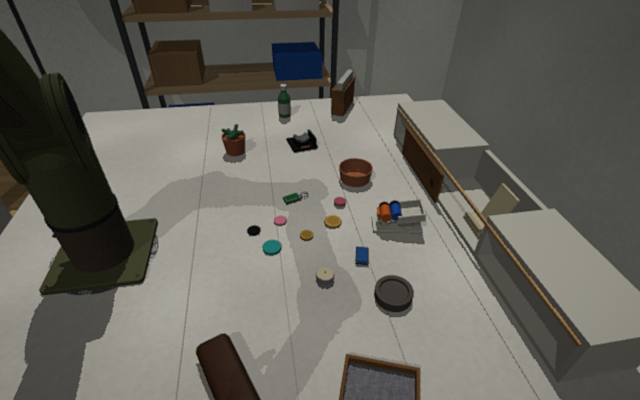

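The top view shows the fob (260,234), the small brass token (316,228), the tealight (369,219), the tray (467,202), the cup (234,162), the holder (393,171), the rack (316,142) and the charger (151,212). The side view agrees. Next I'll measure them.

Run:
```python
from h import *
W=np.load("top0.npy"); im=cv2.imread("pics/top0.png"); hsv=cv2.cvtColor(im,cv2.COLOR_BGR2HSV).astype(int)
def box(n,u,v,r,zlo=0.004,extra=None):
    s=(slice(v-r,v+r),slice(u-r,u+r)); w=W[s].reshape(-1,3); m=(w[:,2]>zlo)
    if extra is not None: m&=extra[s].ravel()
    p=w[m]; 
    if len(p)<5: print(n,"few"); return
    rect=cv2.minAreaRect((p[:,:2]*1000).astype(np.float32))
    print(n,len(p),"mean",p.mean(0).round(4),"zmax",p[:,2].max().round(3),"rect",np.round(rect[0],1),np.round(rect[1],1),round(rect[2],1))
H,S,V=[hsv[...,i] for i in range(3)]
print("table z",np.nanmedian(W[230:260,340:360,2]))
box("fob",260,232,20); box("fobgreen",260,236,16,-.01,(H>45)&(H<85)&(S>100))
box("token",316,228,10,-.01,(S>90)&(H<35)); box("bigtok",302,201,11,-.01,(S>90)&(H<35))
box("tea",369,219,13,.010); box("tray",467,202,36); box("cup",234,162,24,.03); box("holder",393,171,22,.01)
box("orange",316,152,16,.02,(H<18)&(S>150)); box("blue",317,143,14,.02,(H>100)&(H<130)&(S>120)); box("rack",316,142,28); box("charger",151,212,26)
b=np.concatenate([cv2.resize(im[y:y+60,x:x+60],(390,390),interpolation=cv2.INTER_CUBIC) for x,y in((286,112),(121,182))],1); cv2.imwrite("pics/c1.png",b)
```

```text
table z 0.0009213523565934079
fob 293 mean [0.457  0.1375 0.0089] zmax 0.016 rect [464.3 136.9] [104.7 105.1] 89.0
fobgreen 93 mean [0.4514 0.1351 0.0116] zmax 0.016 rect [451.5 135.5] [35.1 18.5] 18.3
token 110 mean [ 0.4713 -0.0152  0.0067] zmax 0.012 rect [471.5 -15.1] [30.4 29.3] 44.2
bigtok 193 mean [0.5446 0.0228 0.0088] zmax 0.014 rect [544.7  22.7] [43.6 39.3] 89.6
tea 177 mean [ 0.4904 -0.1544  0.0191] zmax 0.027 rect [ 491.3 -154. ] [37.3 38. ] 88.0
tray 2280 mean [ 0.5349 -0.424   0.0109] zmax 0.029 rect [ 538.7 -427.2] [195.1 204.8] 86.4
cup 236 mean [0.6568 0.2121 0.0397] zmax 0.049 rect [649.2 206.6] [97.5 98.4] 77.5
holder 681 mean [ 0.6225 -0.2258  0.0204] zmax 0.03 rect [ 622.2 -225.5] [78.1 77. ] 87.7
orange 166 mean [ 0.6652 -0.0108  0.0579] zmax 0.066 rect [666.6  -9.7] [46.3 32.9] 81.4
blue 135 mean [ 0.6918 -0.0161  0.064 ] zmax 0.069 rect [693.  -13.7] [48.2 22.2] 77.5
rack 1240 mean [ 0.7022 -0.0155  0.0427] zmax 0.072 rect [715.1 -17.4] [156.2 161.3] 89.4
charger 1185 mean [0.5195 0.429  0.0169] zmax 0.039 rect [522.1 433.5] [139.1 135.2] 5.1
```

View pics/c1.png

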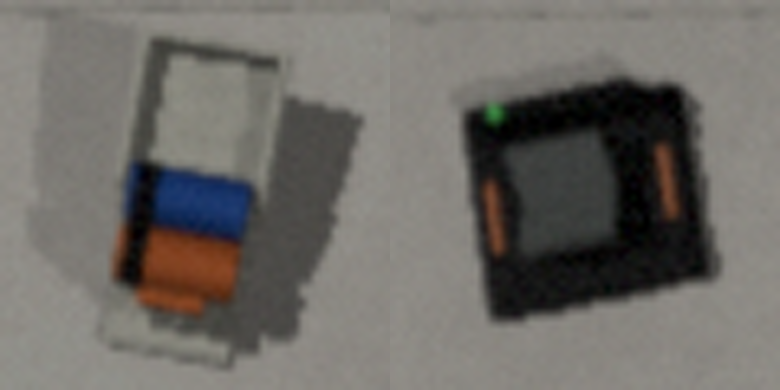

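```bash
cat >> h.py <<'E'
def go(x,y,z,yaw):
    """slide/twist from now to target, tool down; yaw in deg"""
    T=tool(observe()); G=np.eye(4); G[:3,:3]=R.from_euler('xyz',[np.pi,0,np.radians(yaw)]).as_matrix(); G[:3,3]=x,y,z
    D=np.linalg.inv(T)@G
    print("slide",D[:3,3].round(4),"twist",R.from_matrix(D[:3,:3]).as_rotvec().round(4),"az",round(np.degrees(np.arctan2(y,x)),1))
E
python3 - <<'E'
from h import *
go(.4515,.1355,.2,18.3)
f=grab_frame("wrist"); print(f["tool_from_camera"].round(3),f["mtx"].round(0))
E
```

```text
slide [ 0.4713 -0.6106  0.0315] twist [-0.0017  0.0001  0.0015] az 16.7
[[ 0.     0.953  0.303  0.077]
 [ 1.    -0.     0.001  0.001]
 [ 0.001  0.303 -0.953 -0.143]
 [ 0.     0.     0.     1.   ]] [[306.   0. 324.]
 [  0. 306. 200.]
 [  0.   0.   1.]]
```

Emit:
send_rows([
  {"slide": [0.471,-0.611,0.031],"twist": [0,0,0],"hand": 100},
  {"slide": [0.471,-0.611,0.031],"twist": [0,0,0],"hand": 100},
  {"slide": [0.471,-0.611,0.031],"twist": [0,0,0],"hand": 100},
  {"slide": [0.471,-0.611,0.031],"twist": [0,0,0],"hand": 100},
  {"slide": [0.471,-0.611,0.031],"twist": [0,0,0],"hand": 100},
  {"slide": [0.471,-0.611,0.031],"twist": [0,0,0],"hand": 100},
  {"slide": [0.471,-0.611,0.031],"twist": [0,0,0],"hand": 100},
  {"slide": [0.471,-0.611,0.031],"twist": [0,0,0],"hand": 100},
  {"slide": [0.471,-0.611,0.031],"twist": [0,0,0],"hand": 100},
  {"slide": [0.471,-0.611,0.031],"twist": [0,0,0],"hand": 100},
])

```text
t: 1.15
tool_pos: [0.3622, -0.1196, 0.2112]
ee_rot: [3.141, -0.0, 0.32]
force: [1.1, -0.8, -0.3]
grip_width: 0.0855
finger_force: 0.0
```

```bash
python3 -c "
from h import *
s=observe();print(s['t'],s['tool_pos'],s['ee_rot'],s['joints'])
go(.4515,.1355,.2,18.3)"
```

```text
1.15 [ 0.36221495 -0.11964564  0.21120455] [ 3.14131501e+00 -4.09366985e-04  3.20370129e-01] [ 0.2776038   0.43176979 -0.11508775  2.27932601  0.11439892  0.43502244
 -1.1812294 ]
slide [ 0.1651 -0.214   0.0112] twist [ 0.0003 -0.0004  0.001 ] az 16.7
```

Emit:
send_rows([
  {"slide": [0.165,-0.214,0.011],"twist": [0,0,0],"hand": 100},
  {"slide": [0.165,-0.214,0.011],"twist": [0,0,0],"hand": 100},
  {"slide": [0.165,-0.214,0.011],"twist": [0,0,0],"hand": 100},
  {"slide": [0.165,-0.214,0.011],"twist": [0,0,0],"hand": 100},
  {"slide": [0.165,-0.214,0.011],"twist": [0,0,0],"hand": 100},
  {"slide": [0.165,-0.214,0.011],"twist": [0,0,0],"hand": 100},
  {"slide": [0.165,-0.214,0.011],"twist": [0,0,0],"hand": 100},
  {"slide": [0.165,-0.214,0.011],"twist": [0,0,0],"hand": 100},
  {"slide": [0.165,-0.214,0.011],"twist": [0,0,0],"hand": 100},
  {"slide": [0.165,-0.214,0.011],"twist": [0,0,0],"hand": 100},
])

```text
t: 2.15
tool_pos: [0.4505, 0.1319, 0.2003]
ee_rot: [3.141, 0.001, 0.318]
force: [-0.2, -0.9, 0.2]
grip_width: 0.085
finger_force: 0.0
```

```bash
cat >> h.py <<'E'
def seg(f,W,hlo,hhi,smin=90,vmin=0,near=None,rad=.06,zlo=-.02):
    """largest colour blob near a world point: prints min-area rect in mm"""
    h=cv2.cvtColor(f["pixels"],cv2.COLOR_BGR2HSV).astype(int)
    m=(h[...,0]>=hlo)&(h[...,0]<=hhi)&(h[...,1]>=smin)&(h[...,2]>=vmin)&(W[...,2]>zlo)
    if near is not None: m&=np.hypot(W[...,0]-near[0],W[...,1]-near[1])<rad
    n,l,st,_=cv2.connectedComponentsWithStats(m.astype(np.uint8)); k=1+np.argmax(st[1:,4]); p=W[l==k]
    r=cv2.minAreaRect((p[:,:2]*1000).astype(np.float32)); print(len(p),"mean",p.mean(0).round(4),"zmed",np.median(p[:,2]).round(4),"rect",np.round(r[0],1),np.round(r[1],1),round(r[2],1)); return l==k
E
python3 -c "
from h import *
f,W=wrist(); cv2.imwrite('pics/w1.png',f['pixels'])
seg(f,W,45,85,90,0,(.4515,.1355)); seg(f,W,10,35,90,0,(.4713,-.0152),.035)
go(.4515,.1355,.003,18.3); print(np.nanmedian(W[...,2]))"
```

```text
571 mean [0.4498 0.1359 0.0111] zmed 0.0111 rect [449.6 135.8] [35.7 19.2] 17.7
620 mean [ 0.47   -0.0129  0.0064] zmed 0.0064 rect [469.9 -13.4] [32.8 32.1] 38.8
slide [ 0.002  -0.003   0.1973] twist [ 0.0006  0.0006 -0.001 ] az 16.7
0.0006844575820355581
```

View pics/w1.png

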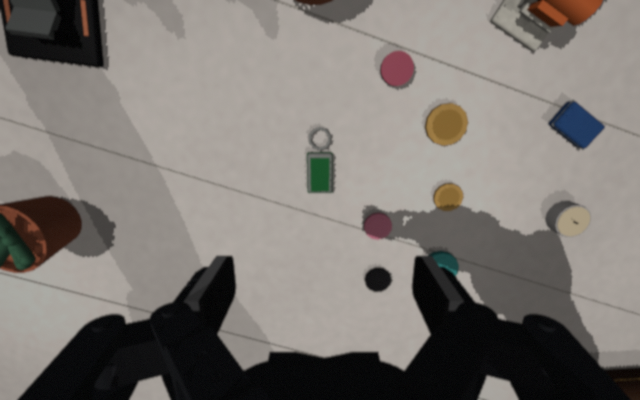

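The wrist view shows the fob at (320,165), aligned with the tool. The brass token is at (449,196), and the tealight is at (572,220).

Emit:
send_rows([
  {"slide": [0.001,-0.0035,0.05],"twist": [0,0,0],"hand": 60},
  {"slide": [0.001,-0.0035,0.1],"twist": [0,0,0],"hand": 60},
  {"slide": [0.001,-0.0035,0.15],"twist": [0,0,0],"hand": 60},
  {"slide": [0.001,-0.0035,0.18],"twist": [0,0,0],"hand": 60},
  {"slide": [0.001,-0.0035,0.197],"twist": [0,0,0],"hand": 60},
  {"slide": [0.001,-0.0035,0.197],"twist": [0,0,0],"hand": 60},
  {"slide": [0.001,-0.0035,0.197],"twist": [0,0,0],"hand": 0},
  {"slide": [0.001,-0.0035,0.197],"twist": [0,0,0],"hand": 0},
  {"slide": [0.001,-0.0035,0.197],"twist": [0,0,0],"hand": 0},
  {"slide": [0.001,-0.0035,0.197],"twist": [0,0,0],"hand": 0},
])

```text
t: 3.2
tool_pos: [0.4517, 0.1374, 0.0045]
ee_rot: [3.142, -0.003, 0.32]
force: [0.1, -0.2, 7.9]
grip_width: 0.0258
finger_force: 59.9
```

Run:
```python
from h import *
W=np.load("top0.npy"); 
# tray rim
s=(slice(166,240),slice(430,505)); w=W[s].reshape(-1,3); p=w[w[:,2]>.017]; 
m=(W[s][...,2]>.008).astype(np.uint8)
n,l,st,c=cv2.connectedComponentsWithStats(m); k=1+np.argmax(st[1:,4]); q=W[s][l==k]
r=cv2.minAreaRect((q[:,:2]*1000).astype(np.float32)); print(r, q[:,2].max())
go(r[0][0]/1000,r[0][1]/1000,.14,18)
```

```text
((533.5394287109375, -421.3227233886719), (111.65071868896484, 132.3309783935547), 69.17691040039062) 0.029080909348032424
slide [-0.0979  0.5561 -0.1357] twist [ 0.0001 -0.0027  0.0062] az -38.3
```

Emit:
send_rows([
  {"slide": [0,0,-0.04],"twist": [0,0,0],"hand": 0},
  {"slide": [0,0,-0.09],"twist": [0,0,0],"hand": 0},
  {"slide": [-0.01,0.04,-0.12],"twist": [0,0,0.1],"hand": 0},
  {"slide": [-0.108,0.549,-0.12],"twist": [0,0,0.682],"hand": 0},
  {"slide": [-0.108,0.549,-0.12],"twist": [0,0,0.682],"hand": 0},
  {"slide": [-0.108,0.549,-0.12],"twist": [0,0,0.682],"hand": 0},
  {"slide": [-0.108,0.549,-0.12],"twist": [0,0,0.682],"hand": 0},
  {"slide": [-0.108,0.549,-0.12],"twist": [0,0,0.682],"hand": 0},
  {"slide": [-0.108,0.549,-0.12],"twist": [0,0,0.682],"hand": 0},
  {"slide": [-0.108,0.549,-0.12],"twist": [0,0,0.682],"hand": 0},
])

```text
t: 4.2
tool_pos: [0.4993, -0.2522, 0.1238]
ee_rot: [-3.141, -0.001, -0.361]
force: [1.0, 0.7, -0.5]
grip_width: 0.0254
finger_force: 59.2
```

```bash
python3 -c "
from h import *
print(observe()['grip_width'],observe()['tool_pos'])
go(.522,-.417,.14,-21)"
```

```text
0.0253682254122008 [ 0.49930785 -0.2521727   0.12378713]
slide [ 0.0795  0.1462 -0.0161] twist [-0.0001 -0.0011  0.0051] az -38.6
```

Emit:
send_rows([
  {"slide": [0.08,0.146,0.0],"twist": [0,0,0.005],"hand": 0},
  {"slide": [0.08,0.146,0.0],"twist": [0,0,0.005],"hand": 0},
  {"slide": [0.08,0.146,0.0],"twist": [0,0,0.005],"hand": 0},
  {"slide": [0.08,0.146,0.0],"twist": [0,0,0.005],"hand": 0},
  {"slide": [0.08,0.146,0.04],"twist": [0,0,0.005],"hand": 0},
  {"slide": [0.08,0.146,0.08],"twist": [0,0,0.005],"hand": 0},
  {"slide": [0.08,0.146,0.1],"twist": [0,0,0.005],"hand": 0},
  {"slide": [0.08,0.146,0.109],"twist": [0,0,0.005],"hand": 0},
  {"slide": [0.08,0.146,0.112],"twist": [0,0,0.005],"hand": 0},
  {"slide": [0.08,0.146,0.112],"twist": [0,0,0.005],"hand": 0},
])

```text
t: 5.2
tool_pos: [0.5231, -0.4153, 0.012]
ee_rot: [3.141, -0.002, -0.366]
force: [0.6, 0.4, -0.2]
grip_width: 0.0256
finger_force: 59.3
```

```bash
python3 -c "
from h import *
print(observe()['joints'])
go(.4702,-.0132,.2,-2)"
```

```text
[ 0.61421343  1.02814215 -0.02366686  1.55196732  0.03844002  0.56031855
 -1.36752478]
slide [-0.1931 -0.3564 -0.1885] twist [ 0.0008 -0.0014 -0.3313] az -1.6
```

Emit:
send_rows([
  {"slide": [0,0,0.001],"twist": [0,0,0],"hand": 52},
  {"slide": [0,0,0.001],"twist": [0,0,0],"hand": 52},
  {"slide": [0,0,0.001],"twist": [0,0,0],"hand": 52},
  {"slide": [0,0,-0.03],"twist": [0,0,0],"hand": 52},
  {"slide": [0,0,-0.08],"twist": [0,0,0],"hand": 60},
  {"slide": [0,0,-0.13],"twist": [0,0,0],"hand": 60},
  {"slide": [-0.02,-0.04,-0.15],"twist": [0,0,0],"hand": 60},
  {"slide": [-0.04,-0.08,-0.16],"twist": [0,0,0],"hand": 60},
  {"slide": [-0.04,-0.08,-0.18],"twist": [0,0,0],"hand": 60},
  {"slide": [-0.04,-0.08,-0.188],"twist": [0,0,0],"hand": 60},
])

```text
t: 6.2
tool_pos: [0.5151, -0.325, 0.2014]
ee_rot: [3.141, -0.004, -0.364]
force: [-0.1, -0.4, 0.6]
grip_width: 0.0515
finger_force: 0.0
```

```bash
python3 -c "
from h import *
go(.4702,-.0132,.12,-2)
f,W=wrist(); cv2.imwrite('pics/w2.png',f['pixels'])
seg(f,W,45,85,90,0,(.52,-.42)); "
```

```text
slide [-0.1532 -0.2754  0.0808] twist [ 0.0008 -0.0034 -0.3287] az -1.6
651 mean [ 0.5218 -0.4166  0.0171] zmed 0.0171 rect [ 521.2 -416.5] [20.2 36.8] 69.0
```

View pics/w2.png

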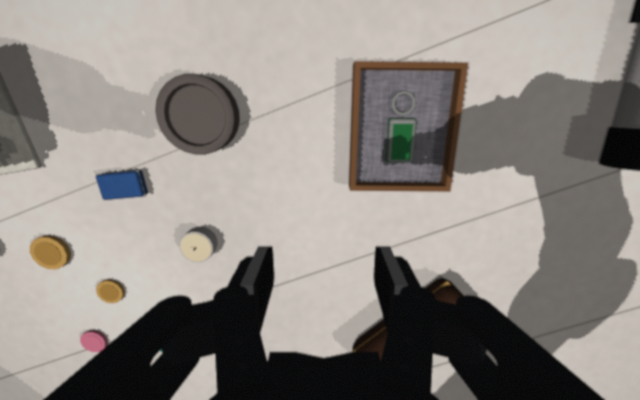

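The fob lies flat in the tray at (402,135). The token comes next.

Emit:
send_rows([
  {"slide": [-0.153,-0.275,0.06],"twist": [0,0,-0.329],"hand": 65},
  {"slide": [-0.153,-0.275,0.06],"twist": [0,0,-0.329],"hand": 65},
  {"slide": [-0.153,-0.275,0.06],"twist": [0,0,-0.329],"hand": 65},
  {"slide": [-0.153,-0.275,0.06],"twist": [0,0,-0.329],"hand": 65},
  {"slide": [-0.153,-0.275,0.06],"twist": [0,0,-0.329],"hand": 65},
  {"slide": [-0.153,-0.275,0.06],"twist": [0,0,-0.329],"hand": 65},
  {"slide": [-0.153,-0.275,0.06],"twist": [0,0,-0.329],"hand": 65},
  {"slide": [-0.153,-0.275,0.1],"twist": [0,0,-0.329],"hand": 65},
  {"slide": [-0.153,-0.275,0.1],"twist": [0,0,-0.329],"hand": 65},
  {"slide": [-0.153,-0.275,0.1],"twist": [0,0,-0.329],"hand": 65},
])

```text
t: 7.25
tool_pos: [0.4693, -0.0159, 0.0986]
ee_rot: [3.14, 0.002, -0.04]
force: [0.0, -0.7, 0.7]
grip_width: 0.0557
finger_force: 0.0
```

```bash
python3 -c "
from h import *
f,W=wrist();seg(f,W,10,35,90,0,(.4713,-.0152),.035)
go(.4702,-.0132,.003,-2)"
```

```text
1238 mean [ 0.4708 -0.0143  0.0066] zmed 0.0066 rect [470.5 -14.7] [32.8 32.1] 87.2
slide [ 0.0001 -0.0029  0.0965] twist [ 0.0011 -0.0005 -0.005 ] az -1.6
```

Emit:
send_rows([
  {"slide": [0.001,-0.0015,0.045],"twist": [0,0,0],"hand": 65},
  {"slide": [0.001,-0.0015,0.08],"twist": [0,0,0],"hand": 65},
  {"slide": [0.001,-0.0015,0.0955],"twist": [0,0,0],"hand": 65},
  {"slide": [0.001,-0.0015,0.0955],"twist": [0,0,0],"hand": 65},
  {"slide": [0.001,-0.0015,0.0955],"twist": [0,0,0],"hand": 0},
  {"slide": [0.001,-0.0015,0.0955],"twist": [0,0,0],"hand": 0},
  {"slide": [0.001,-0.0015,0.0955],"twist": [0,0,0],"hand": 0},
  {"slide": [0.001,-0.0015,0.0955],"twist": [0,0,0],"hand": 0},
  {"slide": [0.001,-0.0015,0.0955],"twist": [0,0,0],"hand": 0},
  {"slide": [0.001,-0.0015,0.06],"twist": [0,0,0],"hand": 0},
])

```text
t: 8.3
tool_pos: [0.4699, -0.0129, 0.0384]
ee_rot: [3.141, 0.003, -0.037]
force: [-0.5, 0.8, 0.5]
grip_width: -0.0004
finger_force: 0.0
```

Run:
```python
from h import *
W=np.load("top0.npy"); im=cv2.imread("pics/top0.png")
# cup: rim points (z>0.036) circle fit
w=W[135:190,205:265].reshape(-1,3); p=w[(w[:,2]>.036)&(w[:,2]<.055)]
r=cv2.minEnclosingCircle((p[:,:2]*1000).astype(np.float32)); print(r,len(p))
go(r[0][0]/1000,r[0][1]/1000,.14,16)
```

```text
((648.961181640625, 207.0155487060547), 50.23798370361328) 183
slide [ 0.1705 -0.2264 -0.102 ] twist [-2.000e-04  2.600e-03 -3.164e-01] az 17.7
```

Emit:
send_rows([
  {"slide": [-0.01,0,-0.05],"twist": [0,0,0],"hand": 65},
  {"slide": [-0.01,0,-0.1],"twist": [0,0,0],"hand": 65},
  {"slide": [-0.01,0,-0.1],"twist": [0,0,0],"hand": 65},
  {"slide": [-0.01,0,-0.1],"twist": [0,0,0],"hand": 65},
  {"slide": [-0.01,0,-0.1],"twist": [0,0,0],"hand": 65},
  {"slide": [-0.01,0,-0.1],"twist": [0,0,0],"hand": 65},
  {"slide": [-0.01,0,-0.1],"twist": [0,0,0],"hand": 65},
  {"slide": [-0.01,0,-0.1],"twist": [0,0,0],"hand": 65},
  {"slide": [-0.01,0,-0.1],"twist": [0,0,0],"hand": 65},
  {"slide": [-0.01,0,-0.1],"twist": [0,0,0],"hand": 65},
])

```text
t: 9.3
tool_pos: [0.4604, -0.0125, 0.1387]
ee_rot: [3.141, 0.001, -0.037]
force: [-0.3, 1.2, -0.2]
grip_width: 0.0556
finger_force: 0.0
```

```bash
python3 -c "
from h import *
f,W=wrist(); cv2.imwrite('pics/w3.png',f['pixels']);seg(f,W,10,35,90,0,(.4713,-.0152),.035)
print(np.nanmedian(W[...,2]));go(.4702,-.0142,.003,-2)"
```

```text
959 mean [ 0.4704 -0.0142  0.0066] zmed 0.0066 rect [470.1 -14.2] [32.2 32.4] 12.6
0.0007011585841097678
slide [0.0098 0.0013 0.1358] twist [ 0.0001  0.0004 -0.0023] az -1.7
```

View pics/w3.png

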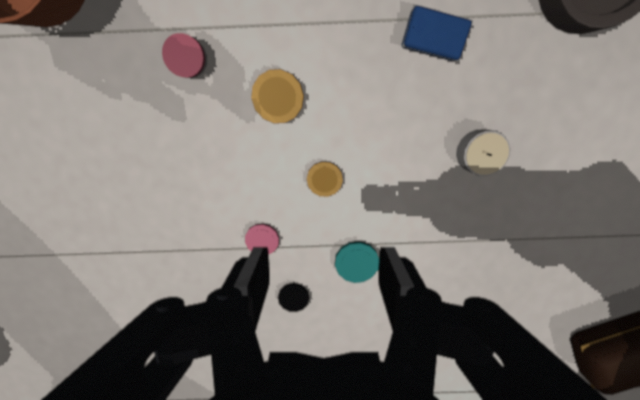

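The token hasn't moved, at (325,179), so the fingers shut above it. I'll go lower and check the contact force.

Emit:
send_rows([
  {"slide": [0.01,0.0015,0.05],"twist": [0,0,0],"hand": 52},
  {"slide": [0.01,0.0015,0.1],"twist": [0,0,0],"hand": 52},
  {"slide": [0.01,0.0015,0.125],"twist": [0,0,0],"hand": 52},
  {"slide": [0.01,0.0015,0.133],"twist": [0,0,0],"hand": 52},
  {"slide": [0.01,0.0015,0.135],"twist": [0,0,0],"hand": 52},
  {"slide": [0.01,0.0015,0.137],"twist": [0,0,0],"hand": 52},
  {"slide": [0.01,0.0015,0.138],"twist": [0,0,0],"hand": 52},
  {"slide": [0.01,0.0015,0.1395],"twist": [0,0,0],"hand": 52},
  {"slide": [0.01,0.0015,0.1395],"twist": [0,0,0],"hand": 52},
  {"slide": [0.01,0.0015,0.1395],"twist": [0,0,0],"hand": 52},
])

```text
t: 10.35
tool_pos: [0.4714, -0.0145, 0.0008]
ee_rot: [3.141, -0.003, -0.037]
force: [-0.2, 0.1, 1.2]
grip_width: 0.0444
finger_force: 0.0
```

Emit:
send_rows([
  {"slide": [0,0,0.001],"twist": [0,0,0],"hand": 52},
  {"slide": [0,0,0.002],"twist": [0,0,0],"hand": 52},
  {"slide": [0,0,0.002],"twist": [0,0,0],"hand": 0},
  {"slide": [0,0,0.002],"twist": [0,0,0],"hand": 0},
  {"slide": [0,0,0.002],"twist": [0,0,0],"hand": 0},
  {"slide": [0,0,0.002],"twist": [0,0,0],"hand": 0},
  {"slide": [0,0,0.002],"twist": [0,0,0],"hand": 0},
  {"slide": [0,0,0.002],"twist": [0,0,0],"hand": 0},
  {"slide": [0,0,0.002],"twist": [0,0,0],"hand": 0},
  {"slide": [0,0,0.002],"twist": [0,0,0],"hand": 0},
])

```text
t: 11.35
tool_pos: [0.4718, -0.0148, -0.0002]
ee_rot: [3.141, -0.004, -0.038]
force: [0.0, -0.3, 13.8]
grip_width: 0.0296
finger_force: 61.2
```

```bash
python3 -c "
from h import *
go(.649,.207,.13,16)"
```

```text
slide [ 0.1692 -0.2282 -0.1297] twist [ 0.0012 -0.0039 -0.3168] az 17.7
```

Emit:
send_rows([
  {"slide": [0,0,-0.03],"twist": [0,0,0],"hand": 0},
  {"slide": [0,0,-0.08],"twist": [0,0,0],"hand": 0},
  {"slide": [0,0,-0.13],"twist": [0,0,0],"hand": 0},
  {"slide": [0.169,-0.228,-0.13],"twist": [0,0,-0.317],"hand": 0},
  {"slide": [0.169,-0.228,-0.13],"twist": [0,0,-0.317],"hand": 0},
  {"slide": [0.169,-0.228,-0.13],"twist": [0,0,-0.317],"hand": 0},
  {"slide": [0.169,-0.228,-0.13],"twist": [0,0,-0.317],"hand": 0},
  {"slide": [0.169,-0.228,-0.13],"twist": [0,0,-0.317],"hand": 0},
  {"slide": [0.169,-0.228,-0.13],"twist": [0,0,-0.317],"hand": 0},
  {"slide": [0.169,-0.228,-0.13],"twist": [0,0,-0.317],"hand": 0},
])

```text
t: 12.35
tool_pos: [0.6494, 0.2137, 0.1289]
ee_rot: [-3.137, -0.005, 0.284]
force: [-0.9, 0.4, -0.2]
grip_width: 0.0291
finger_force: 59.4
```

Run:
```python
from h import *
f,W=wrist(); cv2.imwrite('pics/w4.png',f['pixels'])
p=W.reshape(-1,3); p=p[(p[:,2]>.035)&(p[:,2]<.06)&(np.hypot(p[:,0]-.649,p[:,1]-.207)<.065)]
print(cv2.minEnclosingCircle((p[:,:2]*1000).astype(np.float32)),len(p))
go(.649,.207,.025,16)
```

```text
((648.4912719726562, 207.11427307128906), 49.82324981689453) 1550
slide [-0.0002  0.0034  0.1033] twist [-0.0017 -0.0018  0.0033] az 17.7
```

View pics/w4.png

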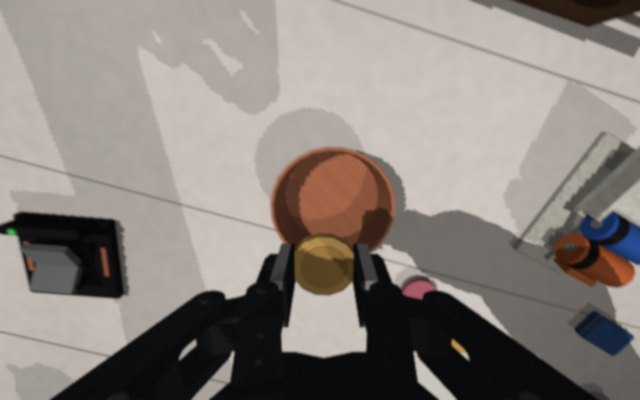

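The token is held at (325,265) in front of the cup at (335,205). I'll lower it into the cup and release.

Emit:
send_rows([
  {"slide": [0,0.0045,0.03],"twist": [0,0,0],"hand": 0},
  {"slide": [0,0.0045,0.06],"twist": [0,0,0],"hand": 0},
  {"slide": [0,0.0045,0.09],"twist": [0,0,0],"hand": 0},
  {"slide": [0,0.0045,0.11],"twist": [0,0,0],"hand": 0},
  {"slide": [0,0.0045,0.112],"twist": [0,0,0],"hand": 0},
  {"slide": [0,0.0045,0.112],"twist": [0,0,0],"hand": 48},
  {"slide": [0,0.0045,0.112],"twist": [0,0,0],"hand": 48},
  {"slide": [0,0.0045,0.112],"twist": [0,0,0],"hand": 48},
  {"slide": [0,0.0045,0.08],"twist": [0,0,0],"hand": 48},
  {"slide": [0,0.0045,0.03],"twist": [0,0,0],"hand": 48},
])

```text
t: 13.4
tool_pos: [0.6471, 0.2018, 0.0963]
ee_rot: [3.141, 0.006, 0.28]
force: [1.1, 0.9, -0.2]
grip_width: 0.0408
finger_force: 0.0
```

```bash
python3 -c "
from h import *
go(.4905,-.154,.13,-17)"
```

```text
slide [-0.2491  0.2986 -0.032 ] twist [0.0026 0.0052 0.577 ] az -17.4
```

Emit:
send_rows([
  {"slide": [0,0,-0.05],"twist": [0,0,0],"hand": 70},
  {"slide": [-0.03,0.04,-0.06],"twist": [0,0,0],"hand": 70},
  {"slide": [-0.249,0.299,-0.06],"twist": [0,0,0.577],"hand": 70},
  {"slide": [-0.249,0.299,-0.06],"twist": [0,0,0.577],"hand": 70},
  {"slide": [-0.249,0.299,-0.06],"twist": [0,0,0.577],"hand": 70},
  {"slide": [-0.249,0.299,-0.06],"twist": [0,0,0.577],"hand": 70},
  {"slide": [-0.249,0.299,-0.06],"twist": [0,0,0.577],"hand": 70},
  {"slide": [-0.249,0.299,-0.06],"twist": [0,0,0.577],"hand": 70},
  {"slide": [-0.249,0.299,-0.06],"twist": [0,0,0.577],"hand": 70},
  {"slide": [-0.249,0.299,-0.06],"twist": [0,0,0.577],"hand": 70},
])

```text
t: 14.4
tool_pos: [0.4888, -0.1609, 0.158]
ee_rot: [3.135, 0.001, -0.308]
force: [0.7, 0.2, 0.0]
grip_width: 0.0598
finger_force: 0.0
```

Run:
```python
from h import *
f,W=wrist()
def circ(n,c,lo,hi,r):
    p=W.reshape(-1,3); p=p[(p[:,2]>lo)&(p[:,2]<hi)&(np.hypot(p[:,0]-c[0],p[:,1]-c[1])<r)]
    print(n,cv2.minEnclosingCircle((p[:,:2]*1000).astype(np.float32)),len(p),np.median(p[:,2]))
circ("tea",(.4905,-.154),.012,.03,.035); circ("holder",(.6222,-.2255),.019,.035,.055)
go(.4905,-.154,.006,-17)
t=grab_frame("top"); Wt=cloud(t); h=t["pixels"]; cv2.imwrite("pics/cup.png",cv2.resize(h[130:195,195:275],(640,520),interpolation=cv2.INTER_CUBIC))
```

```text
tea ((490.67803955078125, -155.27549743652344), 19.909570693969727) 1324 0.018881053702170025
holder ((621.6435546875, -226.21551513671875), 39.65915298461914) 2087 0.024150401044565062
slide [-0.0016 -0.0031  0.1523] twist [ 0.0023 -0.0009 -0.007 ] az -17.4
```

View pics/cup.png

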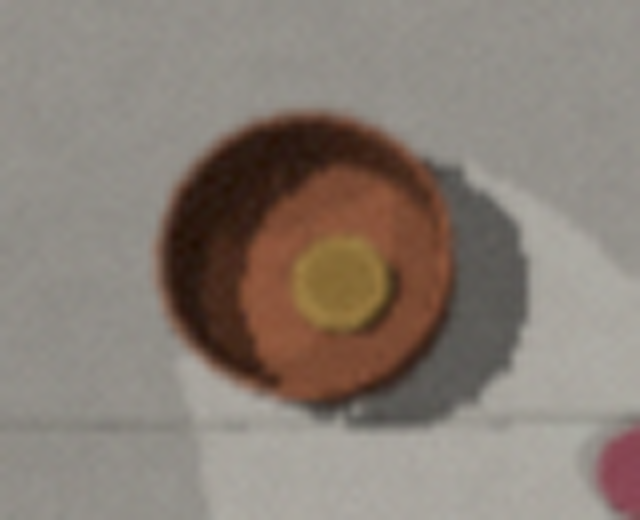

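The token lies inside the cup, at (340,283) in the crop. Next is the tealight, which I'll grip high so the fingers clear the holder rim.

Emit:
send_rows([
  {"slide": [-0.001,-0.0025,0.05],"twist": [0,0,0],"hand": 70},
  {"slide": [-0.001,-0.0025,0.1],"twist": [0,0,0],"hand": 70},
  {"slide": [-0.001,-0.0025,0.135],"twist": [0,0,0],"hand": 70},
  {"slide": [-0.001,-0.0025,0.15],"twist": [0,0,0],"hand": 70},
  {"slide": [-0.001,-0.0025,0.151],"twist": [0,0,0],"hand": 70},
  {"slide": [-0.001,-0.0025,0.151],"twist": [0,0,0],"hand": 0},
  {"slide": [-0.001,-0.0025,0.151],"twist": [0,0,0],"hand": 0},
  {"slide": [-0.001,-0.0025,0.151],"twist": [0,0,0],"hand": 0},
  {"slide": [-0.001,-0.0025,0.151],"twist": [0,0,0],"hand": 0},
  {"slide": [-0.001,-0.0025,0.151],"twist": [0,0,0],"hand": 0},
])

```text
t: 15.5
tool_pos: [0.4935, -0.1503, 0.008]
ee_rot: [-3.14, -0.003, -0.297]
force: [-0.0, 2.4, 7.5]
grip_width: 0.0364
finger_force: 60.5
```

```bash
python3 -c "
from h import *
go(.6219,-.2259,.09,-20)"
```

```text
slide [ 0.1452  0.0347 -0.0815] twist [-0.0013 -0.0032  0.0522] az -20.0
```

Emit:
send_rows([
  {"slide": [0,0,-0.03],"twist": [0,0,0],"hand": 0},
  {"slide": [0,0,-0.08],"twist": [0,0,0],"hand": 0},
  {"slide": [0.05,0.012,-0.08],"twist": [0,0,0.052],"hand": 0},
  {"slide": [0.1,0.024,-0.08],"twist": [0,0,0.052],"hand": 0},
  {"slide": [0.135,0.033,-0.08],"twist": [0,0,0.052],"hand": 0},
  {"slide": [0.145,0.035,-0.08],"twist": [0,0,0.052],"hand": 0},
  {"slide": [0.145,0.035,-0.08],"twist": [0,0,0.052],"hand": 0},
  {"slide": [0.145,0.035,-0.08],"twist": [0,0,0.052],"hand": 0},
  {"slide": [0.145,0.035,-0.08],"twist": [0,0,0.052],"hand": 0},
  {"slide": [0.145,0.035,-0.08],"twist": [0,0,0.052],"hand": 0},
])

```text
t: 16.5
tool_pos: [0.6197, -0.2258, 0.0867]
ee_rot: [3.141, 0.001, -0.348]
force: [1.1, 0.2, 0.2]
grip_width: 0.0358
finger_force: 60.0
```

Run:
```python
from h import *
f,W=wrist(); cv2.imwrite('pics/w5.png',f['pixels'])
def circ(n,c,lo,hi,r):
    p=W.reshape(-1,3); p=p[(p[:,2]>lo)&(p[:,2]<hi)&(np.hypot(p[:,0]-c[0],p[:,1]-c[1])<r)]
    print(n,cv2.minEnclosingCircle((p[:,:2]*1000).astype(np.float32)),len(p))
circ("holder",(.6222,-.2255),.019,.035,.055)
seg(f,W,15,40,25,120,(.622,-.226),.05,.07)
go(.6219,-.2259,.025,-20)
for i in range(3): s=observe(); print(s["tool_pos"],s["grip_width"],s["qd"].round(3))
```

```text
holder ((623.1519775390625, -226.62368774414062), 39.895286560058594) 3195
806 mean [ 0.6068 -0.2211  0.0976] zmed 0.0976 rect [ 606.1 -220.7] [30.6 13.3] 60.5
slide [ 0.002  -0.0007  0.0617] twist [0.0002 0.0008 0.0008] az -20.0
[ 0.61984698 -0.22592062  0.08671076] 0.03612413794718825 [ 0.001  0.003  0.002 -0.01   0.     0.002  0.001]
[ 0.61984698 -0.22592062  0.08671076] 0.03612413794718825 [ 0.001  0.003  0.002 -0.01   0.     0.002  0.001]
[ 0.61984698 -0.22592062  0.08671076] 0.03612413794718825 [ 0.001  0.003  0.002 -0.01   0.     0.002  0.001]
```

View pics/w5.png

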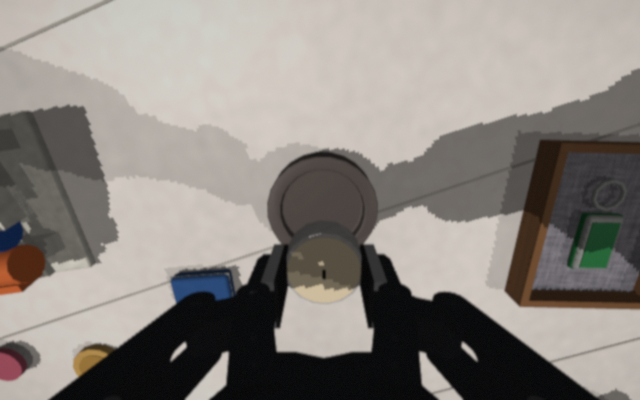

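The tealight is held upright at (325,268) just in front of the holder at (322,200). I'll measure the tealight's offset in the tool.

Run:
```python
from h import *
f=grab_frame("wrist"); P=cloud(f,f["tool_from_camera"]).reshape(-1,3)
p=P[(abs(P[:,1])<.014)&(abs(P[:,0])<.03)&(P[:,2]>-.03)&(P[:,2]<.01)]
print(np.percentile(p,[0,1,50,99,100],axis=0).round(4))
q=p[(abs(p[:,1])<.003)]; print(np.percentile(q[:,0],[0,2,98,100]),np.median(q[:,2]))
```

```text
[[-0.021  -0.014  -0.0168]
 [-0.0188 -0.0136 -0.0123]
 [ 0.0039  0.     -0.0107]
 [ 0.0188  0.0137  0.0057]
 [ 0.0197  0.014   0.0088]]
[-0.0204624  -0.01869234  0.01899826  0.01970399] -0.010692641214333276
```

Emit:
send_rows([
  {"slide": [0.0025,0,0.02],"twist": [0,0,0],"hand": 0},
  {"slide": [0.0025,0,0.04],"twist": [0,0,0],"hand": 0},
  {"slide": [0.0025,0,0.055],"twist": [0,0,0],"hand": 0},
  {"slide": [0.0025,0,0.06],"twist": [0,0,0],"hand": 0},
  {"slide": [0.0025,0,0.062],"twist": [0,0,0],"hand": 0},
  {"slide": [0.0025,0,0.062],"twist": [0,0,0],"hand": 0},
  {"slide": [0.0025,0,0.062],"twist": [0,0,0],"hand": 60},
  {"slide": [0.0025,0,0.062],"twist": [0,0,0],"hand": 60},
  {"slide": [0.0025,0,0.062],"twist": [0,0,0],"hand": 60},
  {"slide": [0.0025,0,0.04],"twist": [0,0,0],"hand": 60},
])

```text
t: 17.6
tool_pos: [0.6206, -0.2269, 0.0441]
ee_rot: [3.141, 0.006, -0.349]
force: [-0.6, -0.6, -0.7]
grip_width: 0.0511
finger_force: 0.0
```

Run:
```python
from h import *
d=np.array([.0274,-.0046]); print(observe()["tool_pos"])
go(.6664,-.0107,.2,-10)
```

```text
[ 0.6205826  -0.22694014  0.04409545]
slide [-0.0317 -0.2188 -0.1559] twist [ 0.0003  0.0056 -0.1744] az -0.9
```

Emit:
send_rows([
  {"slide": [0,0,-0.05],"twist": [0,0,0],"hand": 60},
  {"slide": [0,0,-0.1],"twist": [0,0,0],"hand": 90},
  {"slide": [-0.032,-0.219,-0.15],"twist": [0,0,-0.174],"hand": 90},
  {"slide": [-0.032,-0.219,-0.15],"twist": [0,0,-0.174],"hand": 90},
  {"slide": [-0.032,-0.219,-0.15],"twist": [0,0,-0.174],"hand": 90},
  {"slide": [-0.032,-0.219,-0.15],"twist": [0,0,-0.174],"hand": 90},
  {"slide": [-0.032,-0.219,-0.15],"twist": [0,0,-0.174],"hand": 90},
  {"slide": [-0.032,-0.219,-0.15],"twist": [0,0,-0.174],"hand": 90},
  {"slide": [-0.032,-0.219,-0.15],"twist": [0,0,-0.174],"hand": 90},
  {"slide": [-0.032,-0.219,-0.15],"twist": [0,0,-0.174],"hand": 90},
])

```text
t: 18.6
tool_pos: [0.6674, -0.013, 0.196]
ee_rot: [3.139, 0.001, -0.178]
force: [-0.2, -0.2, -0.7]
grip_width: 0.0767
finger_force: 0.0
```

Run:
```python
from h import *
f,W=wrist()
seg(f,W,3,18,130,0,(.6664,-.0107),.035,.045); seg(f,W,100,130,110,0,(.692,-.0145),.035,.045)
t=grab_frame("top"); Wt=cloud(t)
im=cv2.resize(t["pixels"][140:230,340:450],(550,450),interpolation=cv2.INTER_CUBIC)
cv2.imwrite("pics/w6.png",np.concatenate([cv2.resize(f["pixels"],(500,313)),cv2.resize(im,(300,245))[:, :].copy() if 0 else cv2.copyMakeBorder(cv2.resize(im,(300,245)),0,68,0,0,cv2.BORDER_CONSTANT)],1))
print(observe()["tool_pos"],observe()["ee_rot"])
```

```text
1077 mean [ 0.6667 -0.0127  0.0579] zmed 0.0592 rect [664.1 -12.9] [38.1 30.5] 78.8
1093 mean [ 0.6943 -0.019   0.0634] zmed 0.0642 rect [692.8 -18.8] [38.2 24.5] 78.9
[ 0.66737028 -0.01304755  0.19601398] [ 3.13996408e+00  6.86401646e-04 -1.78086897e-01]
```

View pics/w6.png

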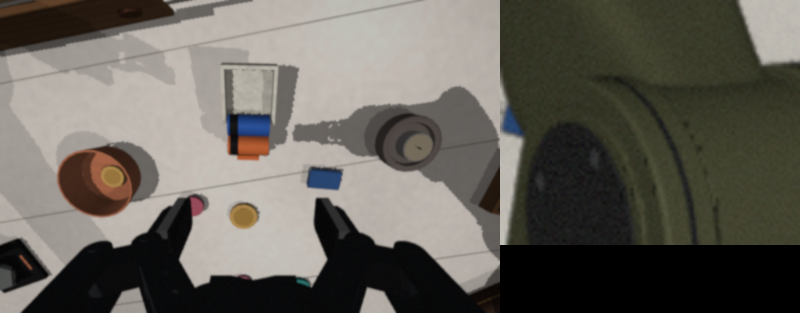

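Run:
```python
from h import *
f,W=wrist(); P=W.reshape(-1,3); h=cv2.cvtColor(f["pixels"],cv2.COLOR_BGR2HSV).reshape(-1,3).astype(int)
a=np.radians(-11); ex=np.array([np.cos(a),np.sin(a)]); ey=np.array([-ex[1],ex[0]])
o=np.array([.667,-.013]); L=np.c_[(P[:,:2]-o)@ex,(P[:,:2]-o)@ey,P[:,2]]
q=L[(L[:,2]>.052)&(abs(L[:,0])<.045)&(abs(L[:,1])<.05)]
for x0 in(-.006,.0,.006,.02,.026,.032):
    r=q[abs(q[:,0]-x0)<.003]; print(x0,np.percentile(r[:,1],[1,99]).round(4),r[:,2].max().round(4))
m=(h[:,0]<=18)&(h[:,1]>130)&(abs(L[:,0])<.03)&(abs(L[:,1])<.05)&(L[:,2]>.052)
r=L[m]; b=np.round(r[:,0]/.002); 
for k in np.unique(b): print(k*2, np.median(r[b==k,2]).round(4),end="; ")
p=P[(P[:,2]>.028)&(np.hypot(P[:,0]-.622,P[:,1]+.2262)<.04)]; print("\ntea",cv2.minEnclosingCircle((p[:,:2]*1000).astype(np.float32)),np.median(p[:,2]))
p=P[(P[:,2]>.019)&(P[:,2]<.028)&(np.hypot(P[:,0]-.622,P[:,1]+.2262)<.055)]; print("hold",cv2.minEnclosingCircle((p[:,:2]*1000).astype(np.float32)))
```

```text
-0.006 [-0.0496  0.0497] 0.2731
0.0 [-0.0497  0.0497] 0.2763
0.006 [-0.0499  0.0498] 0.2773
0.02 [-0.0372  0.0337] 0.2926
0.026 [-0.0206  0.0308] 0.0676
0.032 [-0.0257  0.0351] 0.0682
-18.0 0.0521; -16.0 0.0521; -14.0 0.0523; -12.0 0.0524; -10.0 0.0549; -8.0 0.0576; -6.0 0.0591; -4.0 0.0603; -2.0 0.0608; 0.0 0.0611; 2.0 0.0613; 4.0 0.0608; 6.0 0.0599; 8.0 0.059; 10.0 0.0569; 12.0 0.0551; 
tea ((622.0833740234375, -227.23934936523438), 20.292566299438477) 0.034612291389677974
hold ((622.8223266601562, -225.7454833984375), 40.330322265625)
```

Run:
```python
from h import *
f,W=wrist(); P=W.reshape(-1,3)
a=np.radians(-11); ex=np.array([np.cos(a),np.sin(a)]); ey=np.array([-ex[1],ex[0]])
o=np.array([.667,-.013]); L=np.c_[(P[:,:2]-o)@ex,(P[:,:2]-o)@ey,P[:,2]]
q=L[(L[:,2]>.054)&(L[:,2]<.08)&(abs(L[:,0])<.045)&(abs(L[:,1])<.045)]
for x0 in(-.005,-.002,.001,.004,.007,.02,.023,.026,.029):
    r=q[abs(q[:,0]-x0)<.0015]; print(x0,np.percentile(r[:,1],[1,99]).round(4))
c=o+.0015*ex+.005*ey; print(c); go(c[0],c[1],.04,-11)
```

```text
-0.005 [-0.0189  0.0292]
-0.002 [-0.0189  0.0292]
0.001 [-0.0193  0.0292]
0.004 [-0.0197  0.0292]
0.007 [-0.0196  0.0293]
0.02 [-0.0189  0.0296]
0.023 [-0.0196  0.0293]
0.026 [-0.0194  0.0293]
0.029 [-0.0247  0.0348]
[ 0.66942649 -0.00837808]
slide [ 0.0013 -0.0044  0.1562] twist [0.0009 0.0004 0.0147] az -0.7
```

Emit:
send_rows([
  {"slide": [0.0015,-0.0045,0.04],"twist": [0,0,0.014],"hand": 82},
  {"slide": [0.0015,-0.0045,0.08],"twist": [0,0,0.014],"hand": 82},
  {"slide": [0.0015,-0.0045,0.11],"twist": [0,0,0.014],"hand": 82},
  {"slide": [0.0015,-0.0045,0.13],"twist": [0,0,0.014],"hand": 82},
  {"slide": [0.0015,-0.0045,0.145],"twist": [0,0,0.014],"hand": 82},
  {"slide": [0.0015,-0.0045,0.158],"twist": [0,0,0.014],"hand": 82},
  {"slide": [0.0015,-0.0045,0.166],"twist": [0,0,0.014],"hand": 82},
  {"slide": [0.0015,-0.0045,0.166],"twist": [0,0,0.014],"hand": 82},
  {"slide": [0.0015,-0.0045,0.166],"twist": [0,0,0.014],"hand": 82},
  {"slide": [0.0015,-0.0045,0.166],"twist": [0,0,0.014],"hand": 82},
])

```text
t: 19.8
tool_pos: [0.6708, -0.0064, 0.0316]
ee_rot: [-3.141, -0.002, -0.189]
force: [0.1, 0.6, -0.5]
grip_width: 0.0695
finger_force: 0.0
```

Emit:
send_rows([
  {"slide": [0,0,0],"twist": [0,0,0],"hand": 0},
  {"slide": [0,0,0],"twist": [0,0,0],"hand": 0},
  {"slide": [0,0,0],"twist": [0,0,0],"hand": 0},
  {"slide": [0,0,0],"twist": [0,0,0],"hand": 0},
  {"slide": [0,0,0],"twist": [0,0,0],"hand": 0},
  {"slide": [0,0,0],"twist": [0,0,0],"hand": 0},
  {"slide": [0,0,0],"twist": [0,0,0],"hand": 0},
  {"slide": [0,0,0],"twist": [0,0,0],"hand": 0},
  {"slide": [0,0,0],"twist": [0,0,0],"hand": 0},
  {"slide": [0,0,0],"twist": [0,0,0],"hand": 0},
])

```text
t: 20.8
tool_pos: [0.6706, -0.0065, 0.0316]
ee_rot: [-3.141, -0.002, -0.189]
force: [-1.1, -0.3, 6.5]
grip_width: 0.0489
finger_force: 61.9
```

Run:
```python
from h import *
W=np.load("top0.npy"); s=W[180:242,120:182].reshape(-1,3); 
for lo,hi in((.006,.06),(.028,.05)):
    p=s[(s[:,2]>lo)&(s[:,2]<hi)]; print(lo,cv2.minAreaRect((p[:,:2]*1000).astype(np.float32)),len(p),p.mean(0))
im=cv2.imread("pics/top0.png")
h=cv2.cvtColor(im,cv2.COLOR_BGR2HSV); m=(h[...,0]<18)&(h[...,1]>110); m[:182]=m[242:]=False; m[:,:120]=m[:,182:]=False
n,l,st,_=cv2.connectedComponentsWithStats(m.astype(np.uint8))
for k in range(1,n):
    if st[k,4]>4: print("orange",W[l==k].mean(0).round(4),st[k])
print(observe()["tool_pos"],observe()["joints"])
```

```text
0.006 ((506.2402038574219, 430.1124267578125), (114.08290100097656, 161.89659118652344), 7.197513103485107) 1112 [0.51942418 0.42895868 0.0177038 ]
0.028 ((528.368896484375, 434.7611999511719), (66.64466857910156, 69.60431671142578), 10.458002090454102) 263 [0.53336927 0.43424601 0.03248946]
orange [0.5271 0.3971 0.011 ] [160 204   6  12  40]
orange [0.5128 0.4673 0.0115] [135 210   4  12  31]
[ 0.67064914 -0.00649494  0.03158108] [ 0.13976179  1.02572974 -0.38987986  1.53004379  0.53486329  0.69203954
 -2.25773683]
```

Emit:
send_rows([
  {"slide": [0,0,-0.02],"twist": [0,0,0],"hand": 0},
  {"slide": [0,0,-0.05],"twist": [0,0,0],"hand": 0},
  {"slide": [0,0,-0.1],"twist": [0,0,0],"hand": 0},
  {"slide": [0,0,-0.15],"twist": [0,0,0],"hand": 0},
  {"slide": [-0.02,-0.04,-0.17],"twist": [0,0,-0.15],"hand": 0},
  {"slide": [-0.229,-0.402,-0.17],"twist": [0,0,-1.5],"hand": 0},
  {"slide": [-0.229,-0.402,-0.17],"twist": [0,0,-1.5],"hand": 0},
  {"slide": [-0.229,-0.402,-0.17],"twist": [0,0,-1.5],"hand": 0},
  {"slide": [-0.229,-0.402,-0.17],"twist": [0,0,-1.5],"hand": 0},
  {"slide": [-0.229,-0.402,-0.17],"twist": [0,0,-1.5],"hand": 0},
])

```text
t: 21.8
tool_pos: [0.5749, 0.2741, 0.2004]
ee_rot: [3.141, 0.0, 0.717]
force: [0.2, 0.5, -0.4]
grip_width: 0.0493
finger_force: 64.5
```

Run:
```python
from h import *
go(.51,.43,.2,191.5); s=observe(); print(s["joints"],s["grip_width"])
t=grab_frame("side"); W=cloud(t); seg(t,W,100,130,110,0,(.67,-.01),.05,.03)
```

```text
slide [ 0.0535 -0.1602  0.0003] twist [-2.0000e-04  7.0000e-04 -2.6255e+00] az 40.1
[-0.15687942  0.8161564  -0.69525196  1.54351454  0.5884239   1.0001584
 -1.87615202] 0.049317926378508715
153 mean [ 0.6659 -0.0202  0.0545] zmed 0.0568 rect [668.  -14.1] [40.8 21.8] 78.5
```

Emit:
send_rows([
  {"slide": [0.053,-0.16,0],"twist": [0,0,-1.5],"hand": 0},
  {"slide": [0.053,-0.16,0],"twist": [0,0,-1.5],"hand": 0},
  {"slide": [0.053,-0.16,0],"twist": [0,0,-1.5],"hand": 0},
  {"slide": [0.053,-0.16,0],"twist": [0,0,-1.5],"hand": 0},
  {"slide": [0.053,-0.16,0],"twist": [0,0,-1.5],"hand": 0},
  {"slide": [0.053,-0.16,0],"twist": [0,0,-1.5],"hand": 0},
  {"slide": [0.053,-0.16,0],"twist": [0,0,-1.5],"hand": 0},
  {"slide": [0.053,-0.16,0],"twist": [0,0,-1.5],"hand": 0},
  {"slide": [0.053,-0.16,0],"twist": [0,0,-1.5],"hand": 0},
  {"slide": [0.053,-0.16,0],"twist": [0,0,-1.5],"hand": 0},
])

```text
t: 22.85
tool_pos: [0.5118, 0.4279, 0.2001]
ee_rot: [-3.141, 0.001, 2.216]
force: [-0.2, -0.3, -0.9]
grip_width: 0.0487
finger_force: 64.5
```

Emit:
send_rows([
  {"slide": [0,0,0],"twist": [0,0,-1.126],"hand": 0},
  {"slide": [0,0,0],"twist": [0,0,-1.126],"hand": 0},
  {"slide": [0,0,0],"twist": [0,0,-1.126],"hand": 0},
  {"slide": [0,0,0],"twist": [0,0,-1.126],"hand": 0},
  {"slide": [0,0,0],"twist": [0,0,-1.126],"hand": 0},
  {"slide": [0,0,0],"twist": [0,0,-1.126],"hand": 0},
  {"slide": [0,0,0],"twist": [0,0,-1.126],"hand": 0},
  {"slide": [0,0,0],"twist": [0,0,-1.126],"hand": 0},
  {"slide": [0,0,0],"twist": [0,0,-1.126],"hand": 0},
  {"slide": [0,0,0],"twist": [0,0,-1.126],"hand": 0},
])

```text
t: 23.85
tool_pos: [0.5117, 0.4282, 0.2002]
ee_rot: [-3.141, -0.0, -2.949]
force: [-0.1, -0.5, -1.1]
grip_width: 0.0491
finger_force: 64.5
```

Run:
```python
from h import *
s=observe(); print(s["joints"],s["tool_pos"],s["ee_rot"])
T=tool(s); f=grab_frame("wrist"); P=cloud(f,f["tool_from_camera"]); W=P@T[:3,:3].T+T[:3,3]
cv2.imwrite("pics/w7.png",f["pixels"])
h=cv2.cvtColor(f["pixels"],cv2.COLOR_BGR2HSV).astype(int)
q=P.reshape(-1,3); q=q[(abs(q[:,0])<.02)&(q[:,2]>-.04)&(q[:,2]<0)&(abs(q[:,1])<.024)]
# cell cylinder: top profile in tool x
for x0 in np.arange(-.012,.013,.004): print(round(x0,3),np.median(q[abs(q[:,0]-x0)<.001,2]).round(4),end="; ")
m=(h[...,0]<18)&(h[...,1]>110)&(np.hypot(W[...,0]-.52,W[...,1]-.432)<.07)&(W[...,2]<.03)&(W[...,2]>0)
n,l,st,_=cv2.connectedComponentsWithStats(m.astype(np.uint8))
for k in range(1,n):
    if st[k,4]>20: print("\norange",W[l==k].mean(0).round(4),cv2.minAreaRect((W[l==k][:,:2]*1000).astype(np.float32)))
```

```text
[-0.23969175  1.04697412 -1.23572222  1.43030483  0.99122739  1.35792282
  0.24809447] [0.51174449 0.42820413 0.2001624 ] [-3.14099439e+00 -2.60746737e-04 -2.94880664e+00]
-0.012 nan; -0.008 -0.0269; -0.004 -0.029; 0.0 -0.0295; 0.004 -0.0287; 0.008 -0.0265; 0.012 -0.0194; 
orange [0.5252 0.3975 0.0105] ((525.901123046875, 397.509765625), (32.783935546875, 6.597823619842529), 12.528711318969727)

orange [0.5109 0.4681 0.0108] ((511.309814453125, 468.2342529296875), (31.715375900268555, 6.350747108459473), 10.254441261291504)
  return _methods._mean(a, axis=axis, dtype=dtype,
  ret = ret.dtype.type(ret / rcount)
```

View pics/w7.png

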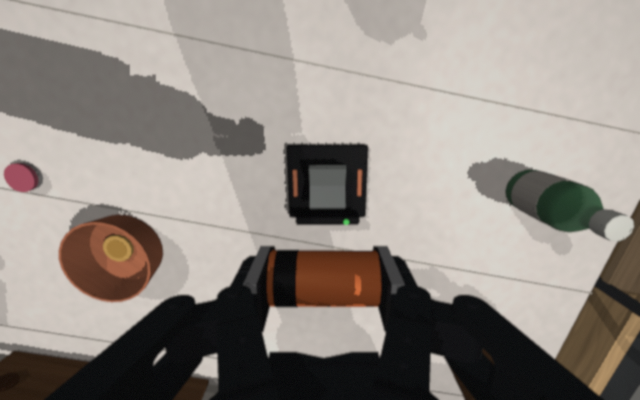

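The cell is held at (325,277). The charger is at (327,185), with its wall and green LED on the side toward the gripper. I'll find the V groove from depth.

Run:
```python
from h import *
f,W=wrist(); P=W.reshape(-1,3)
a=np.radians(11.6); ex=np.array([np.cos(a),np.sin(a)]); ey=np.array([-ex[1],ex[0]]); o=np.array([.5183,.4329])
L=np.c_[(P[:,:2]-o)@ex,(P[:,:2]-o)@ey,P[:,2]]; L=L[(L[:,2]<.05)]
q=L[abs(L[:,1])<.015]
for x in np.arange(-.046,.05,.004): 
    r=q[abs(q[:,0]-x)<.0015]; print(round(x*1000),(np.median(r[:,2])*1000).round(1) if len(r) else None,end="; ")
print()
q=L[(abs(L[:,0])<.019)&(abs(L[:,1])<.055)]
for y in np.arange(-.05,.051,.002):
    r=q[abs(q[:,1]-y)<.001]; print(round(y*1000),(np.percentile(r[:,2],80)*1000).round(1) if len(r) else None,end="; ")
```

```text
-46 0.2; -42 8.6; -38 10.4; -34 10.1; -30 10.3; -26 10.2; -22 31.1; -18 32.3; -14 30.1; -10 27.9; -6 25.6; -2 23.3; 2 23.7; 6 26.1; 10 28.4; 14 30.6; 18 32.8; 22 32.5; 26 None; 30 17.2; 34 34.0; 38 34.1; 42 33.0; 46 None; 
-50 0.8; -48 0.5; -46 0.9; -44 10.2; -42 10.6; -40 10.7; -38 11.2; -36 11.3; -34 11.1; -32 10.9; -30 10.7; -28 10.6; -26 10.8; -24 11.0; -22 10.9; -20 11.1; -18 30.9; -16 31.2; -14 31.6; -12 31.1; -10 31.1; -8 30.9; -6 30.9; -4 31.0; -2 30.9; 0 31.7; 2 30.5; 4 31.3; 6 31.5; 8 30.9; 10 31.1; 12 30.7; 14 31.6; 16 30.8; 18 30.7; 20 10.5; 22 10.8; 24 11.0; 26 10.9; 28 10.7; 30 11.0; 32 11.1; 34 11.2; 36 11.4; 38 11.2; 40 10.9; 42 10.9; 44 10.0; 46 1.0; 48 0.8; 50 0.8;
```

Run:
```python
from h import *
go(.5179,.433,.09,191.6)
f=grab_frame("wrist"); P=cloud(f,f["tool_from_camera"]); h=cv2.cvtColor(f["pixels"],cv2.COLOR_BGR2HSV).astype(int)
m=(P[...,2]>-.04)&(P[...,2]<-.02)&(abs(P[...,0])<.006)&(abs(P[...,1])<.035)
y=P[m][:,1]; c=(h[m][:,0]<18)&(h[m][:,1]>110); print("orange y",np.percentile(y[c],[1,99]),np.percentile(y,[0,100]))
print(f["pixels"][277,255:280].tolist()); print(P[277,255:280,1].round(4).tolist(), P[277,372:390,1].round(4).tolist(), P[277,372:390,2].round(4).tolist())
```

```text
slide [-0.0069  0.0034  0.1104] twist [-0.0005  0.0001 -0.0089] az 39.9
orange y [-0.02501382  0.02394176] [-0.02688669  0.02572179]
[[65, 65, 65], [66, 65, 66], [61, 60, 62], [51, 50, 50], [32, 32, 32], [17, 18, 18], [10, 10, 10], [12, 10, 12], [10, 8, 9], [9, 10, 9], [6, 9, 12], [12, 19, 36], [16, 33, 62], [21, 41, 79], [24, 44, 85], [21, 43, 84], [22, 41, 79], [18, 33, 63], [14, 22, 39], [14, 15, 19], [17, 17, 17], [16, 16, 16], [19, 18, 19], [18, 17, 17], [17, 16, 16]]
[-0.028, -0.0275, -0.027, -0.0269, -0.0263, -0.0259, -0.0256, -0.025, -0.025, -0.025, -0.0254, -0.0253, -0.0248, -0.0244, -0.0241, -0.0233, -0.0231, -0.0227, -0.0222, -0.0219, -0.0214, -0.0212, -0.0205, -0.0202, -0.0195] [0.0203, 0.0209, 0.0212, 0.0215, 0.0222, 0.0224, 0.0229, 0.0232, 0.0238, 0.024, 0.0239, 0.0241, 0.024, 0.0241, 0.0242, 0.0246, 0.0253, 0.0258] [-0.0278, -0.0268, -0.0273, -0.0281, -0.0266, -0.0277, -0.0277, -0.0285, -0.0274, -0.0283, -0.031, -0.0319, -0.0341, -0.0354, -0.0367, -0.0367, -0.0353, -0.0352]
```

Emit:
send_rows([
  {"slide": [-0.007,0.004,0.04],"twist": [0,0,-0.009],"hand": 0},
  {"slide": [-0.007,0.004,0.08],"twist": [0,0,-0.009],"hand": 0},
  {"slide": [-0.007,0.004,0.11],"twist": [0,0,-0.009],"hand": 0},
  {"slide": [-0.007,0.004,0.125],"twist": [0,0,-0.009],"hand": 0},
  {"slide": [-0.007,0.004,0.135],"twist": [0,0,-0.009],"hand": 0},
  {"slide": [-0.007,0.004,0.135],"twist": [0,0,-0.009],"hand": 0},
  {"slide": [-0.007,0.004,0.135],"twist": [0,0,-0.009],"hand": 0},
  {"slide": [-0.007,0.004,0.135],"twist": [0,0,-0.009],"hand": 0},
  {"slide": [-0.007,0.004,0.135],"twist": [0,0,-0.009],"hand": 0},
  {"slide": [-0.007,0.004,0.135],"twist": [0,0,-0.009],"hand": 0},
])

```text
t: 25.0
tool_pos: [0.518, 0.4341, 0.0663]
ee_rot: [3.141, 0.001, -2.938]
force: [0.3, 0.1, -1.4]
grip_width: 0.0491
finger_force: 64.5
```

Run:
```python
from h import *
go(.5179,.433,.054,191.6)
```

```text
slide [ 0.0003 -0.0011  0.0123] twist [0.0005 0.001  0.0016] az 39.9
```

Emit:
send_rows([
  {"slide": [0,-0.0006,0.004],"twist": [0,0,0],"hand": 0},
  {"slide": [0,-0.0006,0.008],"twist": [0,0,0],"hand": 0},
  {"slide": [0,-0.0006,0.01],"twist": [0,0,0],"hand": 0},
  {"slide": [0,-0.0006,0.011],"twist": [0,0,0],"hand": 0},
  {"slide": [0,-0.0006,0.012],"twist": [0,0,0],"hand": 0},
  {"slide": [0,-0.0006,0.0125],"twist": [0,0,0],"hand": 0},
  {"slide": [0,-0.0006,0.0125],"twist": [0,0,0],"hand": 0},
  {"slide": [0,-0.0006,0.0125],"twist": [0,0,0],"hand": 0},
  {"slide": [0,-0.0006,0.0125],"twist": [0,0,0],"hand": 0},
  {"slide": [0,-0.0006,0.0125],"twist": [0,0,0],"hand": 0},
])

```text
t: 26.0
tool_pos: [0.5179, 0.4333, 0.0531]
ee_rot: [3.142, 0.0, -2.937]
force: [-0.4, 0.1, 0.0]
grip_width: 0.0489
finger_force: 64.5
```

Emit:
send_rows([
  {"slide": [0,0,0.0007],"twist": [0,0,0],"hand": 0},
  {"slide": [0,0,0.0007],"twist": [0,0,0],"hand": 64},
  {"slide": [0,0,0.0007],"twist": [0,0,0],"hand": 70},
  {"slide": [0,0,0.0007],"twist": [0,0,0],"hand": 76},
  {"slide": [0,0,0.0007],"twist": [0,0,0],"hand": 80},
  {"slide": [0,0,0.0007],"twist": [0,0,0],"hand": 80},
  {"slide": [0,0,-0.02],"twist": [0,0,0],"hand": 80},
  {"slide": [0,0,-0.06],"twist": [0,0,0],"hand": 80},
  {"slide": [0,0,-0.1],"twist": [0,0,0],"hand": 80},
  {"slide": [-0.02,0,-0.13],"twist": [0,0,0],"hand": 80},
])

```text
t: 27.0
tool_pos: [0.535, 0.4391, 0.188]
ee_rot: [3.138, 0.001, -2.932]
force: [0.5, 1.3, 0.0]
grip_width: 0.0685
finger_force: 0.0
```

Run:
```python
from h import *
f,W=wrist(); P=W.reshape(-1,3); h=cv2.cvtColor(f["pixels"],cv2.COLOR_BGR2HSV).reshape(-1,3).astype(int)
a=np.radians(11.6); ex=np.array([np.cos(a),np.sin(a)]); ey=np.array([-ex[1],ex[0]]); o=np.array([.5179,.433])
L=np.c_[(P[:,:2]-o)@ex,(P[:,:2]-o)@ey,P[:,2]]
q=L[(L[:,2]>.041)&(L[:,2]<.065)&(abs(L[:,0])<.03)&(abs(L[:,1])<.05)]
print(np.percentile(q,[1,50,99],axis=0).round(4))
for s in(-.018,.018): r=q[abs(q[:,1]-s)<.005]; k=r[:,2]>r[:,2].max()-.003; print(s,np.median(r[k,0]),r[:,2].max())
t=grab_frame("top"); s=grab_frame("side"); Ws=cloud(t); seg(t,Ws,100,130,110,0,(.667,-.01),.05,.03); print(observe()["tool_pos"],observe()["grip_width"])
cv2.imwrite("pics/fin.png",np.concatenate([cv2.resize(t["pixels"][100:320,100:520],(800,419)),cv2.resize(s["pixels"][120:210,230:470],(480,180)) .copy() if 0 else cv2.copyMakeBorder(cv2.resize(s["pixels"][120:210,230:470],(480,180)),0,0,0,320,cv2.BORDER_CONSTANT)],0))
```

```text
[[-0.0121 -0.0251  0.0414]
 [-0.0021 -0.0009  0.0486]
 [ 0.0113  0.0236  0.0514]]
-0.018 -4.502120075290018e-05 0.05192297931263207
0.018 -0.0004361999169862374 0.05133014763884347
132 mean [ 0.6669 -0.0123  0.0597] zmed 0.0598 rect [668.8 -10.3] [47.  23.5] 78.5
[0.53869905 0.43885047 0.18726816] 0.06864256474193457
```

View pics/fin.png

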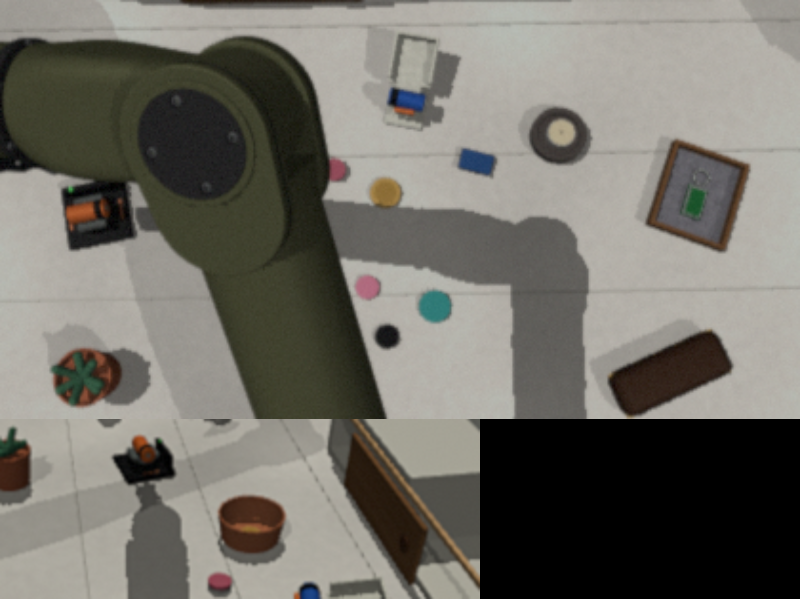

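The orange cell sits in the charger groove at (90,212), centred to within about 1 mm. The blue cell rests at the stop at (407,100). The tealight, the fob and the token in the cup are all in place.

```bash
python3 -c "
from rig import job; print(job.job_done())"
```

```text
the job is handed in; nothing more can be done
None
```

The job is handed in: the fob, token, tealight and orange cell were placed in the order asked, the blue cell is at the rack's stop, and the cup and holder are still upright. It took about 27 s of robot time; the first try at the token closed above it and was repeated.

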